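# Load the pressure tester and set its hand valve two turns open

### The job

Load the pressure tester on the bench: set the large steel weight disc flat in the centre of the round weight plate, then the small disc centred on top of it, putting both down without dropping them. Then take the upright crank handle of the tester's hand valve, close the valve (clockwise from above) fully to its stop, and open it again by exactly two full turns. Finish while still gripping the handle at that setting: do not let go, and leave the loggers and the screwdriver where they are.

Things in the scene. Friction and masses are not known exactly. Their poses are not given: they have to be found in the camera images.
- plate_top (a point): Centre of the top face of the tester's round steel weight plate: fixed, flat, rimless, 110 mm in diameter, 80 mm above the bench. The tester is one fixed grey casting, 150 x 370 x 46 mm high, plate at its left end, hand valve at its right. Axes: x away from its front, y along it from valve to plate, z up; it may stand up to 0.25 rad askew.
- weight_large_center (a point): Centre (half-way up) of the large loose steel weight disc: 64 mm in diameter, 22 mm thick, about 0.55 kg, lying flat on the bench to the right of the tester. z is its axis.
- weight_small_center (a point): Centre (half-way up) of the small loose steel weight disc: 48 mm in diameter, 18 mm thick, about 0.25 kg, lying flat on the bench to the right of the tester; either disc may be the nearer one. z is its axis.
- valve_axis (a point): Point on the valve's vertical stem at mid-height of the wheel rim, 88 mm above the bench, 200 mm from plate_top along the tester. The horizontal aluminium handwheel has three spokes and a 12 mm thick rim of 100 mm centre-line diameter (its top 94 mm above the bench). Axes as plate_top.
- handle_center (a point): Centre (half-way up) of the upright black crank handle on the wheel rim: a round cylinder 24 mm in diameter and 45 mm high (95 to 140 mm above the bench), 50 mm from the stem axis. It spins freely on its own pin, so it can be gripped from above and led round the stem in a horizontal circle without turning the gripper.
- valve (a joint): Handwheel angle, rad: 0 = closed on a hard stop, growing counter-clockwise from above (opening); two turns open is 12.566. At the stop and at every full turn the handle lies at the tester's front (-x side of the stem). Starts 0.35 to 1.05 turns open, goes to about 4. Small friction (1 to 2 N at the handle); stays where left; at the stop the force rises sharply.

How it is judged:
By the outcome, as a careful person would: the job done as asked, in the order asked, and still so for the second after the job is handed in, while the arm keeps its last pose, push and grip.
It also fails if it takes over 72 s, if anything falls off the work surface, if the arm or the gripper's body presses on something with over 40 N, if the wrist force passes 120 N, or if a joint passes its speed limit or range.

### The arm

A 7-joint arm with a two-finger parallel gripper is mounted at the origin on the work surface. World frame = base frame: x ahead of the robot, y to its left, z up, the work surface at z = 0. Lengths are in m, angles in rad, forces in N, time in s.
With the tool pointing down it reaches from about 0.425 to 0.925 m from the base axis. Payload 6.8 kg.
Tool frame: the origin (TCP) lies on the front face of the gripper's body, between the roots of the fingers; the fingertips stand 73 mm ahead of it and the grasp point (between the pads) lies 54 mm ahead of it (env.nose_length is the distance from the TCP to the fingertips, in m); z points along the fingers, y is the line along which they close (so a half turn about z gives the same grasp; the last joint's range is limited). The gripper opens to 85 mm and grips with 20 to 120 N. Pads are 22 mm wide; open, the fingers measure 114 mm over their backs; the gripper's body (76 mm by 85 mm) begins 54 mm behind the grasp point. The pads swing forward as they close: fully open they stand 13 mm farther back than shut.
Start: joints at [1.048, 0.477, 0.022, 1.555, -0.011, 1.109, -0.083], TCP at [0.272, -0.618, 0.304] pointing down, gripper open.
Joint ranges: [-2.96, 2.96], [-0.34, 2.1], [-1.41, 1.46], [0.24, 2.44], [-1.37, 4.51], [0.17, 1.92], [-2.96, 2.96]. Speed limits (rad/s): [2.39, 2.39, 3.14, 3.14, 3.14, 3.14, 3.14].

### API

Orientations are given as a unit quaternion [w, x, y, z].
In Python, from cell import env, kin, camera, calibration, job gives the robot as it stands. The module is installed in compiled form; this text tells all that it offers. Calls block until the motion is done:
- env.reach(position, orientation): joint-space move of the TCP to a pose.
- env.movel(position, velocity=0.15, rot=None, stop_force=None): straight line of the TCP; rot=None keeps the orientation; velocity is the mean speed in m/s. With stop_force (N) it stops when the force on the tool has changed by that much, and returns True; else False.
- env.goto_joints(angles): joint-space move.
- env.grip(opening, f_grip=None): finger opening in m; f_grip is the grip in N (None keeps the last); returns when the fingers have stopped.
- env.dwell(seconds).
- kin.inverse_kinematics(position, orientation): joint angles nearest the present ones, or None.
- env.get_state(): the state.
- camera(name): name is "scene" or "top" or "wrist"; returns (picture, depth): 480x640x3 uint8, blue, green, red; 480x640 float32, m along the optical axis (not along the pixel's ray), 0 where there is no reading.
- calibration(name): a dict with "fx", "fy", "cx", "cy" (pixels), "rvec" (rotation vector, rad) and "tvec" (3), from world to camera coordinates, as OpenCV has them. Camera axes: x right, y down, z forward; pixel columns grow to the right and rows downward; lengths in m; the calibration is good to about 2 mm. A picture is of the moment at which its call begins: read the wrist's pose just before it. calibration takes no time and is no camera call; for the wrist camera it gives the pose at the moment of the call.
A pose or a line that the arm cannot do raises env.PlanningError and nothing moves.
- job.job_done(): hands the job in; it is judged then, once.
The state is a dict: "time": time; "qpos": joint angles; "joint_velocities": joint speeds; "joint_torque": joint torques, N m; "tcp_pos": TCP position; "orientation": TCP orientation; "force": force on the tool from outside, world axes, zero at the start; "torque": the same for the moment, N m; "opening": finger opening in m; "gripper_force": force on a finger pad.
Only numpy, scipy, OpenCV 4.12 (cv2) and the standard library are available. Lean on these libraries where they do the work, as an engineer would, in place of code of your own. Each camera call takes 0.05 s, during which the arm holds its last target. There are 200 camera calls.

## Working session

There is one attempt and no reset: what is moved stays moved. The work goes in short steps, each a Python script; the robot and the scene stay as the last script left them, time stands still between calls to the robot, and variables do not carry over. Pictures are saved under pics/ and viewed, at most 10 in all, crops included, and the job is handed in when it is done.

```bash
mkdir -p pics; python3 - <<'E'
from cell import env,kin,camera,calibration,job
import cv2,numpy as np
for n in ("scene","top"):
    p,d=camera(n); cv2.imwrite(f"pics/{n}0.png",p); np.save(f"pics/{n}0.npy",d)
    c=calibration(n); print(n,c)
s=env.get_state(); print(s["time"],s["orientation"],s["tcp_pos"],s["force"],s["opening"])
E
```

```text
scene {'fx': 557.2051971617072, 'fy': 557.2051971617072, 'cx': 322.21326121874586, 'cy': 239.2463884188423, 'rvec': array([ 0.77454952,  2.77170068, -0.81115477]), 'tvec': array([ 0.4831354 , -0.1351274 ,  1.25941075])}
top {'fx': 528.8165318257486, 'fy': 528.8165318257486, 'cx': 320.60031996743066, 'cy': 234.21249312967663, 'rvec': array([ 2.14180063, -2.11848795,  0.13986436]), 'tvec': array([-0.03633027,  0.5315528 ,  0.87444486])}
0.1 [-7.64701040e-04  9.78565997e-01  2.05931924e-01 -2.19994338e-04] [ 0.27188408 -0.61738701  0.30303999] [ 0.70648559  0.49750002 -0.32156624] 0.08500724590413176
```

View pics/top0.png

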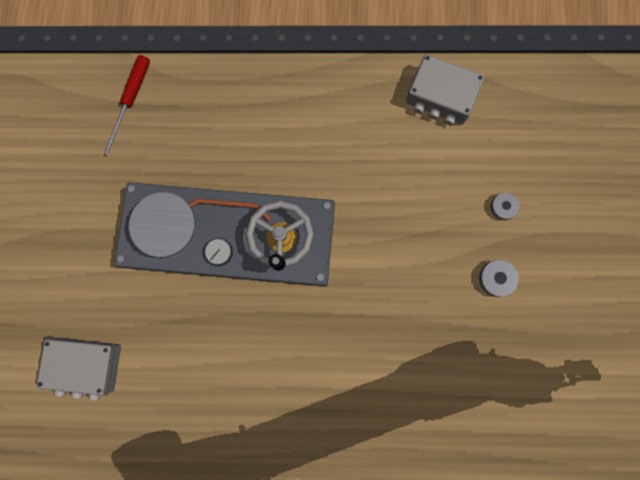

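View pics/scene0.png

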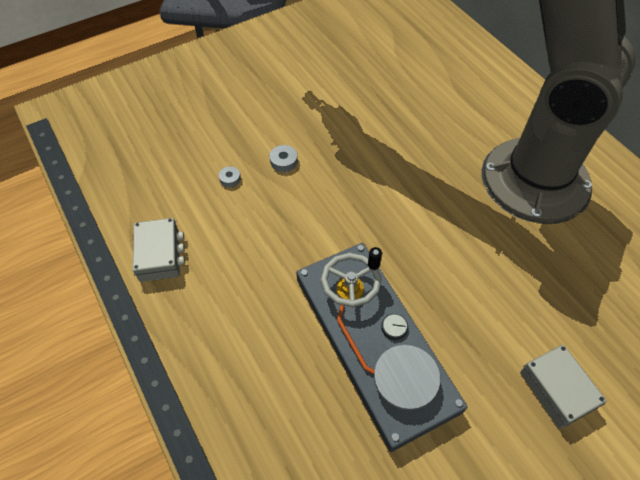

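The top view shows the plate at about (161,225), wheel hub at (279,233), black handle at (277,262), large disc at (500,278) and small disc at (505,206). The loggers are at (445,88) and (78,367). The scene view agrees, with the handle at about (375,258).

```bash
cat > h.py <<'E'
import cv2,numpy as np
def ray(c,uv,z):
    R=cv2.Rodrigues(c["rvec"])[0]; o=-R.T@c["tvec"]
    d=R.T@np.array([(uv[0]-c["cx"])/c["fx"],(uv[1]-c["cy"])/c["fy"],1]); return o+d*(z-o[2])/d[2]
def blobs(p,lo,hi,c,z,roi,smax=60,amin=60):
    """grey-ish pixels of value lo..hi in roi (u0,v0,u1,v1); outline cast on plane z -> circle"""
    hsv=cv2.cvtColor(p,cv2.COLOR_BGR2HSV); m=cv2.inRange(hsv,(0,0,lo),(180,smax,hi))
    k=np.zeros_like(m); u0,v0,u1,v1=roi; k[v0:v1,u0:u1]=m[v0:v1,u0:u1]
    out=[]
    for ct in cv2.findContours(k,cv2.RETR_EXTERNAL,cv2.CHAIN_APPROX_NONE)[0]:
        if cv2.contourArea(ct)<amin: continue
        w=np.array([ray(c,q,z)[:2] for q in cv2.convexHull(ct)[:,0]+0.0],np.float32)
        (x,y),r=cv2.minEnclosingCircle(w); e=cv2.fitEllipse(w*1000)
        out.append((np.round(np.array(e[0])/1000,4),np.round(e[1],1),ct[:,0].mean(0).round(1)))
    return out
E
python3 - <<'E'
from h import *
from cell import calibration
for n,R in (("top",dict(plate=(125,185,200,262),large=(475,255,525,302),small=(488,190,525,224),wheel=(243,195,318,270))),
            ("scene",dict(plate=(370,342,445,412),large=(265,140,303,175),small=(215,163,245,190),wheel=(315,250,385,310)))):
    p=cv2.imread(f"pics/{n}0.png");c=calibration(n);d=np.load(f"pics/{n}0.npy")
    for k,z in dict(plate=.08,large=.022,small=.018,wheel=.094).items():
        print(n,k,blobs(p,115,255,c,z,R[k],50))
    print(n,"handle",blobs(p,0,45,c,.14,(262,245,292,275) if n=="top" else (362,240,388,272),255,30))
E
```

```text
top plate [(array([0.541 , 0.2355]), array([107.6, 108.1]), array([161.4, 224. ]))]
top large [(array([ 0.4616, -0.3418]), array([61.9, 63. ]), array([500.2, 277.7]))]
top small [(array([ 0.5908, -0.3588]), array([45.4, 46.6]), array([506.4, 205. ]))]
top wheel [(array([0.5252, 0.035 ]), array([105.2, 106.7]), array([281., 234.]))]
top handle [(array([0.4734, 0.034 ]), array([22.8, 27. ]), array([276.6, 261.6]))]
scene plate [(array([0.5416, 0.2343]), array([110.1, 110.6]), array([406.8, 375.8]))]
scene large [(array([ 0.4624, -0.3426]), array([61.9, 63.3]), array([282.8, 155.2]))]
scene small [(array([ 0.5914, -0.3592]), array([46. , 46.3]), array([228.8, 174.3]))]
scene wheel [(array([0.5273, 0.035 ]), array([107.5, 109.5]), array([350.6, 277. ]))]
scene handle [(array([0.4844, 0.0444]), array([23. , 48.6]), array([374.2, 258.3]))]
```

```bash
cat >> h.py <<'E'
Q=np.array([np.cos(0),np.cos(-.038),np.sin(-.038),0]); Q[0]=0
PL=np.array([.5413,.2349]); LG=np.array([.462,-.3422]); SM=np.array([.5911,-.359]); VA=np.array([.5262,.0354])
E
python3 - <<'E'
from h import *
from cell import env,kin,camera,calibration
print(env.nose_length)
for P in (LG,SM,PL,VA-[.05,0],VA+[.05,0]):
    for z in (.07,.27): print(np.round(kin.inverse_kinematics([*P,z],Q),2),end=' ')
t=env.get_state()["time"]
env.reach([*(LG+[0.03,0]),.27],Q)
s=env.get_state();print("\ndt",s["time"]-t,s["tcp_pos"],s["force"])
c=calibration("wrist");p,d=camera("wrist");cv2.imwrite("pics/w0.png",p);print(c)
for z in (.022,.018): print(blobs(p,115,255,c,z,(0,0,640,480),50,800))
E
```

```text
0.0726
[ 0.51  0.63  0.03  1.95 -0.03  0.56 -1.09] [ 0.52  0.35  0.01  1.84 -0.    0.96 -1.11] [ 0.43  0.77  0.03  1.65 -0.04  0.72 -1.16] [ 0.44  0.53  0.02  1.54 -0.01  1.06 -1.18] [-0.29  0.67 -0.3   1.89  0.32  0.63 -2.43] [-0.01  0.45 -0.66  1.76  0.32  1.03 -2.43] [-0.02  0.54 -0.22  2.16  0.26  0.46 -2.09] [ 0.21  0.23 -0.47  2.02  0.13  0.92 -1.98] [-0.06  0.64 -0.15  1.93  0.16  0.58 -1.95] [ 0.11  0.38 -0.35  1.81  0.15  0.98 -1.95] 
dt 1.3333 [ 0.49133741 -0.34352096  0.27011717] [-0.19442376 -0.10966794 -0.42191071]
{'fx': 412.96862677540094, 'fy': 412.96862677540094, 'cx': 320.9814119365848, 'cy': 239.85682372263233, 'rvec': array([-1.97779757,  2.13841498,  0.33424178]), 'tvec': array([-0.30390288,  0.46187909,  0.50457494])}
[(array([ 0.4626, -0.3408]), array([62.7, 64. ]), array([320.9, 243.7])), (array([ 0.5903, -0.3576]), array([46.3, 46.6]), array([330.2,  73.4]))]
[(array([ 0.4612, -0.3407]), array([63.5, 64.8]), array([320.9, 243.7])), (array([ 0.5906, -0.3577]), array([46.9, 47.2]), array([330.2,  73.4]))]
```

View pics/w0.png

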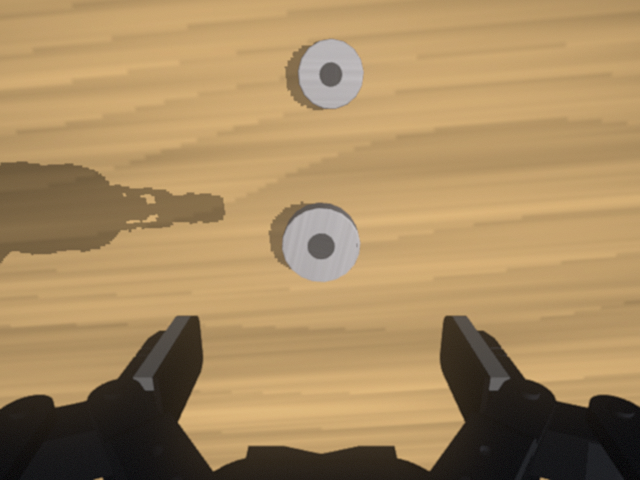

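The wrist view shows the large disc at (321,244) and the small disc at (330,73). Its positions agree with the other cameras to within 2 mm. Next I grasp the large disc.

```bash
cat >> h.py <<'E'
LG=np.array([.462,-.3418]); SM=np.array([.5908,-.3585])
def pick(env,P,op,f):
    st=env.get_state
    env.grip(op); env.reach([*P,.12],Q)
    env.movel([*P,.088],velocity=.1); env.dwell(.15); print("pre",st()["tcp_pos"])
    hit=env.movel([*P,.058],velocity=.02,stop_force=3); s=st(); z=s["tcp_pos"][2]
    print("touch",hit,s["tcp_pos"],s["force"])
    env.movel([*P,z+.004],velocity=.03); env.grip(0.0,f); s=st()
    print("grip",s["opening"],s["gripper_force"],s["tcp_pos"],s["force"],"t",s["time"])
    return s["tcp_pos"][2]
E
python3 - <<'E'
from h import *
from cell import env,camera
pick(env,LG,.074,70)
s=env.get_state();x=s["tcp_pos"]
env.movel([x[0],x[1],.27],velocity=.2); env.dwell(.2); s=env.get_state(); print(s["opening"],s["force"],s["tcp_pos"],s["time"])
cv2.imwrite("pics/w1.png",camera("wrist")[0])
E
```

```text
pre [ 0.46255424 -0.34213496  0.08886418]
touch True [ 0.4619717  -0.34177653  0.06374115] [-0.16210238  0.42254541  6.00824618]
grip 0.06161242080098703 75.15102982521057 [ 0.46199349 -0.34164877  0.06824423] [-1.42146438  3.20918619  6.24496513] t 4.7
0.06145329543167285 [ 0.22628281  0.30171377 -4.80087116] [ 0.46159743 -0.34136925  0.26884346] 6.0583
```

View pics/w1.png

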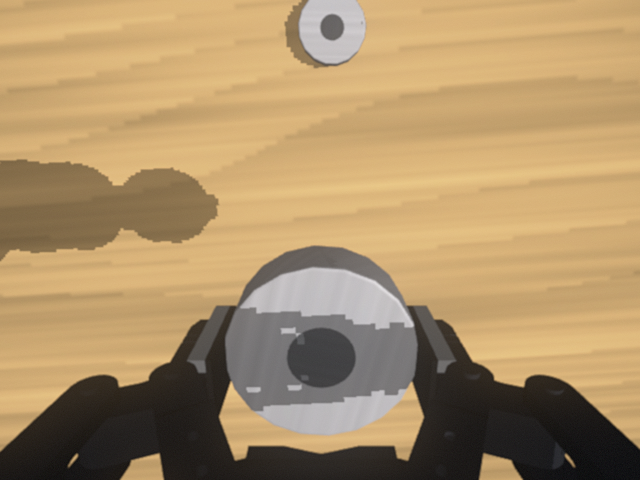

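The disc is held level and centred in the pads, at pixel (321,340). Next I carry it to the plate and set it down.

```bash
cat >> h.py <<'E'
def place(env,P,z,op):
    """z: TCP height at which the disc should touch"""
    st=env.get_state
    env.movel([*P,.27],velocity=.28,rot=Q); env.movel([*P,z+.012],velocity=.12); env.dwell(.3)
    e=st()["tcp_pos"][:2]-P; print("err",e); T=P-e
    hit=env.movel([*T,z-.006],velocity=.015,stop_force=4); s=st(); print("down",hit,s["tcp_pos"],s["force"])
    env.grip(op,20); print("open",st()["opening"],st()["force"])
    env.movel([*T,z+.03],velocity=.08); env.movel([*T,.27],velocity=.25); s=st(); print("t",s["time"],s["tcp_pos"])
E
python3 - <<'E'
from h import *
from cell import env,camera,calibration
place(env,PL,.1482,.074)
env.dwell(.2)
for n in ("top","wrist"):
    c=calibration(n);p,d=camera(n);cv2.imwrite(f"pics/{n}2.png",p)
    np.save(f"pics/{n}2.npy",d)
E
```

```text
err [2.13988821e-04 9.83723761e-05]
down True [0.54113126 0.23480007 0.14828102] [-0.23754977 -1.00530304  5.73058029]
open 0.07421796886998407 [0.41418543 0.75326584 0.55269226]
t 11.8333 [0.54103136 0.23470109 0.27027396]
```

```bash
python3 -c "
import cv2,numpy as np
cv2.imwrite('pics/c2.png',cv2.imread('pics/wrist2.png'))"
```

```text
(no output)
```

View pics/wrist2.png

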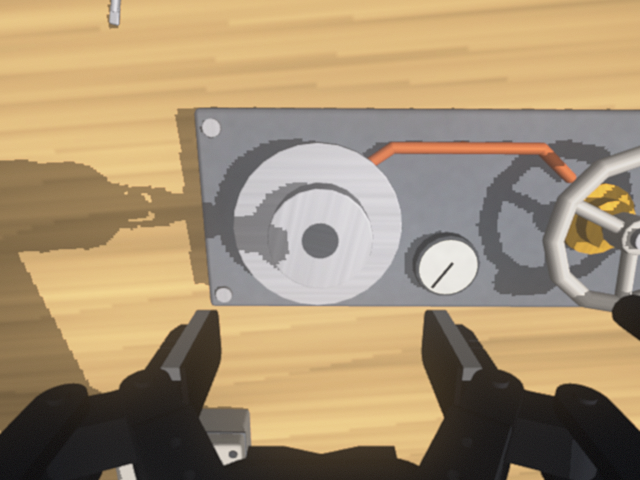

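The disc lies on the plate: its bore is at (320,240) and the plate spans columns 235–401 and rows 143–304. I check the centring numerically and then fetch the small disc.

```bash
python3 - <<'E'
from h import *
from cell import env,camera,calibration
c=calibration("wrist");p=cv2.imread("pics/wrist2.png")
print("plate",blobs(p,130,255,c,.08,(228,135,405,307),30,2000))
print("bore w",blobs(p,0,115,c,.102,(298,218,342,262),60,300))
ct=calibration("top");pt=cv2.imread("pics/top2.png")
pick(env,SM,.058,60) if False else None
env.movel([*SM,.27],velocity=.3,rot=Q)
z=pick(env,SM,.058,60); print(z)
x=env.get_state()["tcp_pos"]
env.movel([x[0],x[1],.27],velocity=.2); env.dwell(.1); s=env.get_state(); print(s["opening"],s["force"],s["time"])
p,d=camera("top"); cv2.imwrite("pics/top3.png",p)
cv2.imwrite("pics/w3.png",camera("wrist")[0])
print("top: bore",blobs(p,0,115,ct,.102,(145,205,175,240),60,20))
print("top: plate",blobs(p,115,255,ct,.08,(125,185,200,262),50,500))
E
```

```text
plate [(array([0.5436, 0.2294]), array([115.4, 725.1]), array([308.6, 205.1]))]
bore w [(array([0.5408, 0.2352]), array([20.5, 20.7]), array([319.8, 240.5]))]
pre [ 0.59118707 -0.35869762  0.08859114]
touch True [ 0.59075977 -0.3584711   0.06815875] [-1.08525137 -0.02208829  5.90344072]
grip 0.045835302043897644 61.6728401184082 [ 0.59086754 -0.3585254   0.07248087] [-0.79664067  0.91366754  4.90523064] t 17.3833
0.0724808711562861
0.04578618409429669 [ 0.03058969 -0.86087565 -2.20414059] 18.625
top: bore [(array([0.5401, 0.2343]), array([22. , 22.6]), array([157.5, 222. ]))]
top: plate [(array([0.541 , 0.2354]), array([108.4, 108.7]), array([161.3, 224.1]))]
```

View pics/w3.png

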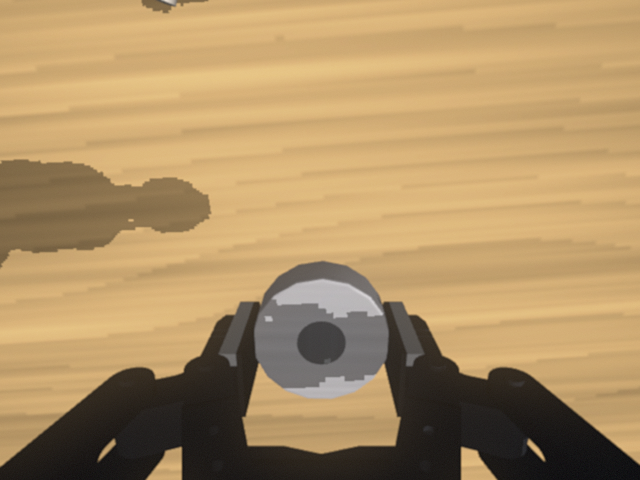

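The small disc is held level, bore at (321,342). The large disc is within about 1 mm of the plate centre. I place the small disc on top and then look at the valve from above.

```bash
python3 - <<'E'
from h import *
from cell import env,camera,calibration
place(env,np.array([.541,.2349]),.1745,.058)
c=calibration("wrist");p,d=camera("wrist");cv2.imwrite("pics/w4.png",p)
print("small",blobs(p,0,115,c,.12,(290,210,350,290),60,100))
env.movel([VA[0],VA[1]+.02,.28],velocity=.3,rot=Q);env.dwell(.2)
c=calibration("wrist");p,d=camera("wrist");cv2.imwrite("pics/w5.png",p)
print(c,env.get_state()["time"]); np.savez("pics/w5.npz",d=d,**c)
p,d=camera("scene");cv2.imwrite("pics/s5.png",p)
E
python3 -c "
import cv2,numpy as np
a=cv2.imread('pics/w5.png');b=cv2.imread('pics/s5.png')
cv2.imwrite('pics/m5.png',np.hstack([cv2.resize(a,(400,300)),cv2.resize(b[180:480,240:640],(400,300))]))"
```

```text
err [0.00022354 0.00011272]
down True [0.5408347  0.23478978 0.17444062] [-0.35526037  0.30799568  4.36358887]
open 0.057899618265763654 [ 0.00890522 -0.19356117  0.17915466]
t 24.1667 [0.54098259 0.23486616 0.27073512]
small [(array([0.5411, 0.2351]), array([15., 15.]), array([323.8, 251. ]))]
{'fx': 412.96862677540094, 'fy': 412.96862677540094, 'cx': 320.9814119365848, 'cy': 239.85682372263233, 'rvec': array([-1.98265234,  2.13393601,  0.33540883]), 'tvec': array([0.09641214, 0.46250528, 0.51479233])} 25.2167
```

View pics/m5.png

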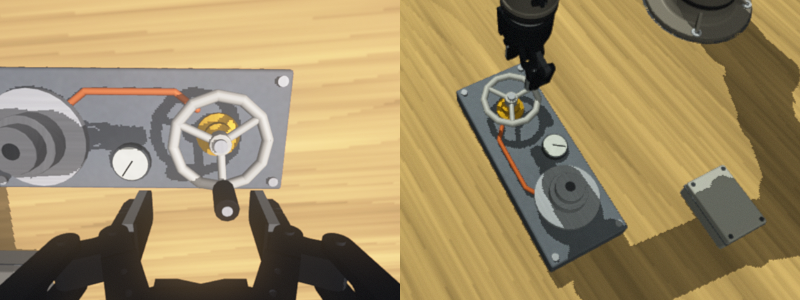

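Both discs are stacked on the plate. The wheel hub is at about (350,234) in full-resolution pixels, and the top pin of the handle at about (363,339).

```bash
python3 - <<'E'
from h import *
f=np.load("pics/w5.npz"); c={k:f[k] for k in f}; p=cv2.imread("pics/w5.png")
print("wheel",blobs(p,135,255,c,.094,(262,135,440,306),40,1500))
print("pin",blobs(p,90,255,c,.14,(345,322,382,356),60,20))
print("handle dark",blobs(p,0,60,c,.14,(338,318,384,358),255,100))
print(ray(c,(363,339),.14),ray(c,(350,234),.1), f["d"][339,363],f["d"][234,350])
E
```

```text
wheel [(array([0.5309, 0.0318]), array([112. , 495.8]), array([344.4, 227.9]))]
pin [(array([0.4751, 0.0369]), array([11.2, 11.4]), array([363.3, 338.2]))]
handle dark []
[0.47459092 0.03711885 0.14      ] [0.52592383 0.03931666 0.1       ] 0.23665874 0.25876245
```

```bash
cat >> h.py <<'E'
VA=np.array([.526,.0355]); ZH=.1735; R0=.05
def arc(env,C,a0,a1,v,n=None,stop=None,log=None,r=R0):
    n=n or max(1,int(np.ceil(abs(a1-a0)/np.radians(15))))
    for a in np.linspace(a0,a1,n+1)[1:]:
        hit=env.movel([*(C+r*np.array([np.cos(a),np.sin(a)])),ZH],velocity=v,stop_force=stop)
        s=env.get_state(); F=s["force"][:2]; u=np.array([np.cos(a),np.sin(a)])
        if log is not None: log.append([a,F@u,F@[-u[1],u[0]],*(s["tcp_pos"][:2]-C),s["force"][2]])
        if np.linalg.norm(s["force"])>30: print("FORCE",s["force"],a); return False
        if hit: return a
    return True
E
python3 - <<'E'
from h import *
from cell import env
H=np.array([.4755,.0369])
env.grip(.046,20); env.movel([*H,.23],velocity=.2,rot=Q); env.movel([*H,ZH],velocity=.1,stop_force=5)
env.dwell(.15); print(env.get_state()["tcp_pos"])
env.grip(0,40); env.dwell(.1); s=env.get_state(); print(s["opening"],s["gripper_force"],s["tcp_pos"],s["force"],s["time"])
d=s["tcp_pos"][:2]-VA; a=np.arctan2(d[1],d[0])%(2*np.pi); print("a",a,np.hypot(*d))
L=[]; print(arc(env,VA,a,a-np.pi*.75,.08,log=L)); np.set_printoptions(precision=4,suppress=True); print(np.array(L)); print(env.get_state()["time"],env.get_state()["opening"])
E
```

```text
[0.47608276 0.03699521 0.17423005]
0.022769855833600798 38.94191086292267 [0.47575897 0.03691007 0.17404453] [-1.24085438 -1.14188181  6.34175828] 27.3417
a 3.1135340027462086 0.050260810134744205
True
[[ 2.8517  4.2387 -1.058  -0.0481  0.0154  8.2301]
 [ 2.5899  4.9985 -1.2041 -0.0426  0.0276  7.1586]
 [ 2.3281  6.0443 -0.8019 -0.0342  0.0379  7.8036]
 [ 2.0663  5.9411 -1.1607 -0.0233  0.0455  6.0803]
 [ 1.8045  5.8917 -2.5336 -0.0108  0.05    4.95  ]
 [ 1.5427  6.1714 -0.4977  0.0025  0.051   3.4207]
 [ 1.2809  4.6639 -1.3344  0.0156  0.0485  4.3002]
 [ 1.0191  4.2122 -1.4334  0.0276  0.0426  3.2887]
 [ 0.7573  4.747  -1.2328  0.0375  0.0338  4.6823]]
30.1917 0.02281369546262374
```

```bash
python3 - <<'E'
from h import *
from cell import env
np.set_printoptions(precision=4,suppress=True)
L=[]; print(arc(env,VA,.7573,-2.95,.1,log=L)); print(np.array(L)[::2])
L=[]; print(arc(env,VA,-2.95,-3.45,.025,n=7,stop=7,log=L)); print(np.array(L))
s=env.get_state(); print(s["time"],s["tcp_pos"],s["force"],s["opening"])
d=s["tcp_pos"][:2]-VA; print("ang",np.arctan2(d[1],d[0])-2*np.pi,np.hypot(*d))
E
```

```text
True
[[ 0.5101  3.3491 -1.6271  0.0444  0.0235  6.1614]
 [ 0.0158  0.5755 -1.7836  0.0497 -0.0009  8.8745]
 [-0.4785 -1.1059 -1.2149  0.043  -0.024  12.093 ]
 [-0.9728 -3.1688 -0.9863  0.0264 -0.0411 12.3139]
 [-1.4671 -4.7011 -1.3126  0.0039 -0.0486 11.6094]
 [-1.9614 -4.7637 -1.4354 -0.0196 -0.0449  9.212 ]
 [-2.4557 -3.6349 -0.9636 -0.0388 -0.0308  6.967 ]
 [-2.95   -1.9626 -1.281  -0.0492 -0.0092  9.2789]]
-3.3071428571428574
[[-3.0214 -1.8121 -0.5126 -0.0497 -0.0063 10.5769]
 [-3.0929 -0.7375  0.9361 -0.0501 -0.0029 10.3452]
 [-3.1643 -0.5948 -1.2432 -0.0503  0.0006 10.3951]
 [-3.2357  0.1858 -0.4706 -0.0502  0.0041 11.1741]
 [-3.3071  0.9194  1.4612 -0.05    0.0057  4.6519]]
35.6917 [0.476  0.0412 0.1741] [-1.1476 -1.2897  4.6519] 0.023256724109630617
ang -3.2547561840757337 0.05027892602878976
```

```bash
python3 - <<'E'
from h import *
from cell import env
np.set_printoptions(precision=4,suppress=True)
a=-3.2548
for i in range(12):
    a-=.025; L=[]
    arc(env,VA,a+.025,a,.02,n=1,log=L); env.dwell(.05)
    s=env.get_state(); d=s["tcp_pos"][:2]-VA; u=d/np.hypot(*d); ft=s["force"][:2]@[-u[1],u[0]]
    print(round(a,4),"real",np.arctan2(d[1],d[0])-2*np.pi,"ft",ft,"F",s["force"],s["time"],s["opening"])
    if ft>12: break
E
```

```text
-3.2798 real -3.254033052916475 ft 1.9800476721976896 F [-1.2408 -1.8525 12.3555] 35.9917 0.023031293584675847
-3.3048 real -3.2575278441306765 ft 4.313096457072469 F [-0.7621 -4.2535 12.9524] 36.2917 0.022979402944445573
-3.3298 real -3.260796203077101 ft 8.132474821505705 F [-0.6997 -8.1068 15.078 ] 36.5917 0.023263375078739486
-3.3548 real -3.2646026586982337 ft 11.077599583072232 F [ -1.8097 -10.9382  16.0289] 36.8917 0.022952724862254418
-3.3798 real -3.267771904466402 ft 14.552603678119159 F [ -2.9003 -14.3013  17.917 ] 37.1917 0.022756268213318602
```

The hard stop is confirmed: tangential force rises sharply at a TCP position of about (0.4760, 0.0411). The radial forces put the stem about 1.8 mm further in +y, and the stop then falls exactly at the tester's front direction. Next I open the valve by two turns, with that position as the reference.

```bash
python3 - <<'E'
import h
from h import *
from cell import env
np.set_printoptions(precision=4,suppress=True)
C=np.array([.526,.0373]); h.ZH=.1742
a0=-3.2176; L=[]
ok=arc(env,C,a0,a0+4*np.pi-.05,.1,log=L); print(ok); L=np.array(L); print(L[::4])
a=np.unwrap(np.arctan2(L[:,4],L[:,3])); print("turned",(a[-1]-a[0])+np.radians(15), len(L))
if ok is True:
    cmd=a0-.05
    tgt=a0
    for i in range(6):
        d=env.get_state()["tcp_pos"][:2]-C; e=tgt+2*np.pi-np.arctan2(d[1],d[0])%(2*np.pi); e=(e+np.pi)%(2*np.pi)-np.pi
        print("err",e,env.get_state()["force"])
        if abs(e)<.004: break
        arc(env,C,cmd,cmd+e,.02,n=1); cmd+=e; env.dwell(.2)
s=env.get_state(); print(s["tcp_pos"],s["force"],s["opening"],s["gripper_force"],s["time"])
E
```

```text
True
[[-2.9568 -2.7696  1.6311 -0.0494 -0.0105  3.3836]
 [-1.9138  3.2558  1.8821 -0.0173 -0.0473  6.2108]
 [-0.8708  4.8961  0.9717  0.0325 -0.0378  1.2869]
 [ 0.1723  0.7157  1.4842  0.0487  0.0093  3.6552]
 [ 1.2153 -1.599   2.3706  0.0165  0.0468  4.1616]
 [ 2.2583 -0.6728  1.0529 -0.0321  0.0383  2.3384]
 [ 3.3013  3.5678  1.5551 -0.0496 -0.0083  3.4978]
 [ 4.3444  5.2116  1.6937 -0.0176 -0.0471  1.224 ]
 [ 5.3874  4.3979  1.2062  0.032  -0.0382 -3.2643]
 [ 6.4304  0.6386  1.753   0.049   0.008   0.2773]
 [ 7.4735 -2.08    1.3521  0.0182  0.0462  0.7887]
 [ 8.5165  0.0806  1.3873 -0.0309  0.0393 -1.8914]]
turned 12.502248048593378 48
err 0.04080123409328262 [-2.8291  0.07    0.8251]
err 0.014251435963283043 [-4.7107  1.3208  1.0714]
err -0.004055955143049239 [-4.7207  1.8745  1.0311]
err -0.003672329101747973 [-5.4528  1.9641  1.4483]
[0.4759 0.0409 0.1741] [-5.4528  1.9641  1.4483] 0.022978003250026004 41.020342111587524 52.2
```

```bash
python3 - <<'E'
from h import *
from cell import env,camera,calibration
p,d=camera("scene"); cv2.imwrite("pics/s9.png",p[100:480,200:640])
p,d=camera("top"); c=calibration("top"); print(blobs(p,0,115,c,.12,(145,205,172,236),60,10))
E
```

```text
[(array([0.5261, 0.2251]), array([43.7, 60.9]), array([159.8, 225.1]))]
```

View pics/s9.png

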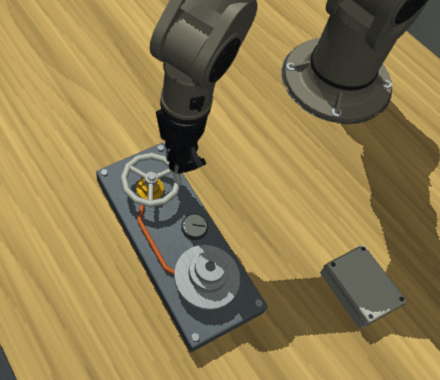

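The picture shows the discs stacked on the plate at (208,272), the gripper on the handle at the tester's front, about (183,165), and the logger undisturbed. The top-camera bore measurement was spoilt by shadow, but the earlier wrist check put the small disc at the plate centre. I hand the job in.

```bash
python3 -c "
from cell import job; print(job.job_done())"
```

```text
the job is handed in; nothing more can be done
None
```

The job is handed in: both discs are stacked within about 1 mm of the plate centre, the valve was closed to its stop and reopened two full turns (by the arm's position, within about 0.005 rad), and the gripper still holds the handle, about 52 s in.

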